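# Present a caliper bolt to the vision sensor, level above its nest

## Task

Start the vision sensor by pressing its green button fully down, then present the longer of the two caliper bolts to it: pick that bolt out of the rack at its balance point, keep it level on the way, and finish still holding it, level and motionless, about 5 cm above the white nest, lined up as if to be lowered in (in line with the groove, head on the side of the wide head pocket, balance point over the finger gap). Leave everything else where it is; do not set the bolt down or let go at the end.

Things in the scene. Friction and masses are not known exactly. Their poses are not given: they have to be found in the camera images.
- start_button (a joint): large green push button on the grey plinth at the foot of the vision sensor; 0 = up, 0.006 = fully down; sprung, 5 N pushes it fully down; 4.5 mm or more counts as pressed
- start_button_top (a point): centre of the top face of the green button, 48 mm across, about 66 mm above the bench; pressed straight down; the sensor housing (66 x 80 mm, top 172 mm above the bench, two connector plugs on it up to 206 mm) begins 73 mm from the button's axis toward the station's +x
- station: the fixed inspection station: dark plate 230 x 320 x 12 mm, origin at the centre of its underside, z up. On it, at y = -105 mm, the sensor plinth (180 x 90 mm, top 44 mm above the bench) with the button at its -x end and the upright sensor housing at its +x end, its lens looking along +y, 106 mm above the bench; at y = +95 mm the white nest. The lens front is about 150 mm from the nest's groove
- nest_seat (a point): the point on the white nylon nest (158 x 64 mm, top 54 mm above the bench) over which the bolt's balance point belongs: on the groove's centre line, at the height of the nest's top face, in the middle of the 37 mm finger gap that crosses the nest. Its x axis runs along the groove (same as the station's x): the wide head pocket is on the -x side, the narrow thread groove on the +x side; z is up
- rack: fixed blue bolt rack, base 150 x 215 x 10 mm, origin at the centre of its underside, z up. Two notched combs, 11 mm thick and up to 48 mm high, at x = -42 and +41 mm, carry the two bolts level along the rack's x, heads to -x, 110 mm apart, axes 45 mm above the bench; which notch holds the long bolt varies. Between the combs the bolt is free all round for the fingers: base top is 35 mm below its axis
- long_bolt: the long titanium-grey caliper bolt (steel, about 0.25 kg, 139 mm overall), loose. Origin on its axis under the flange (not where to grip it: see long_bolt_balance); +x along the axis towards the thread end. From the head: hexagon 24 mm across flats and 14 mm long, flange 34 mm across and 5 mm thick, smooth shoulder 18 mm across and 48 mm long, thread 12 mm across and 72 mm long
- long_bolt_balance (a point): balance point (centre of mass) of the long bolt, on its axis, on the 18 mm shoulder, 28 mm from the flange and about 22 mm nearer the head than mid-length; +x along the axis towards the thread end, z up as it lies. In the rack it is 2 mm from the rack's y axis (x = -2 mm), 45 mm above the bench; take the shoulder across its axis, from above
- long_bolt_head (a point): centre of the long bolt's hexagon head, on its axis, 40 mm from the balance point towards -x of the bolt
- short_bolt_middle (a point): middle of the short titanium-grey bolt (104 mm overall, same head, shoulder 30 mm and thread 55 mm long) in the other notch of the rack, on its axis; loose, stays there
- reject_cup: red plastic rejection cup, empty, loose, 82 mm across the rim, 95 mm high, origin at the centre of its underside; stays
- ring_gauge: steel thread ring gauge lying flat, loose, 48 mm across, 14 mm high, origin at the centre of its underside; stays
- slide_caliper: digital slide caliper lying flat, loose, 225 mm long, 12 mm high, origin under the middle of its beam; stays
- plug_gauge: plug gauge lying flat, loose, about 97 mm long, 16 mm high, origin under its middle; stays
- loupe: black stand magnifier, loose, 44 mm across, 48 mm high, origin at the centre of its underside; stays

How it is judged:
On the way, in this order (a step that is already met when the one before it is completed fails the run):
1. the green button is pressed down, before the bolt is lifted (value of joint start_button above 0.0045 m and height (world z) of long_bolt_balance below 0.06 m), for 0.05 s.
2. the long bolt is lifted clear of the rack, level, gripped within 12 mm of its balance point (height (world z) of long_bolt_balance above 0.085 m and angle between long_bolt_balance's own x axis and vertical between 1.4708 and 1.6708 rad and x of the grasp point in the frame of long_bolt_balance between -0.012 and 0.012 m and contact force between the fingers and long_bolt above 1 N and contact force between long_bolt and rack below 0.1 N and contact force between long_bolt and station below 0.1 N), for 0.1 s.
At the end, for the whole second after the job is handed in: Fingers hold the long bolt within 12 mm of its balance point, clear of rack and station, still, level within 5.7 deg, axis 30 to 80 mm above the nest top, balance point within 15 mm along and 12 mm across of nest_seat, in line within 7 deg, head on the pocket side (x of the grasp point in the frame of long_bolt_balance between -0.012 and 0.012 m and contact force between the fingers and long_bolt above 1 N and angle between long_bolt_balance's own x axis and vertical between 1.4708 and 1.6708 rad and contact force between long_bolt and rack below 0.1 N and contact force between long_bolt and station below 0.1 N and x of long_bolt_balance in the frame of nest_seat between -0.015 and 0.015 m and y of long_bolt_balance in the frame of nest_seat between -0.012 and 0.012 m and z of long_bolt_balance in the frame of nest_seat between 0.03 and 0.08 m and angle between the x axis of long_bolt_balance and the x axis of nest_seat, either way round below 0.12 rad and x of long_bolt_head in the frame of nest_seat below -0.02 m and linear speed of long_bolt below 0.02 m/s and angular speed of long_bolt below 0.15 rad/s); the arm keeps its last pose, push and grip.
It fails at once if the long bolt tips more than 20 degrees from level (angle between long_bolt_balance's own x axis and vertical below 1.2217 rad or angle between long_bolt_balance's own x axis and vertical above 1.9199 rad).
It fails at once if the short bolt is moved more than 10 mm (distance of short_bolt_middle from where it was at the start of the episode above 0.01 m).
It fails at once if the rejection cup or a gauge, caliper or loupe is moved more than 15 mm (distance of any of reject_cup, ring_gauge, slide_caliper, plug_gauge, loupe from where it was at the start of the episode above 0.015 m).
It also fails if it takes over 58 s, if anything falls off the work surface, if the arm or the gripper's body presses on something with over 40 N, if the wrist force passes 120 N, or if a joint passes its speed limit or range.

## Robot

A 6-joint arm with a two-finger parallel gripper is mounted at the origin on the work surface. World frame = base frame: x ahead of the robot, y to its left, z up, the work surface at z = 0. Lengths are in m, angles in rad, forces in N, time in s.
With the tool pointing down it reaches from about 0.3 to 0.825 m from the base axis. Payload 5.4 kg.
Tool frame: the origin (TCP) lies at the very end of the fingers, on their centre line; the grasp point (between the pads) lies 19 mm behind it; z points along the fingers, x is the direction in which the jaws open and shut, and the axes are right-handed (so a half turn about z gives the same grasp; the last joint's range is limited). The gripper opens to 92 mm and grips with 3 to 60 N. Pads are 20 mm wide; open, the fingers measure 128 mm over their backs; the gripper's body (75 mm by 189 mm) begins 69 mm behind the grasp point.
Start: joints at [1.132, 0.158, 1.597, -0, 1.386, -0.21], TCP at [0.13, 0.56, 0.215] pointing down, gripper open.
Joint ranges: [-2.91, 2.91], [-0.94, 2.29], [0.18, 2.7], [-1.29, 4.43], [0.17, 2.64], [-3, 3]. Speed limits (rad/s): [2.57, 2.57, 3.14, 3.14, 3.14, 3.14].

## Interface

Orientations are given as a unit quaternion [x, y, z, w].
In Python, from cell import sense, get_image, close_job gives the robot as it stands.
- The arm moves only by the tool send_rows, never from a script. Its argument "commands" is a list of rows, each a list of 3 entries, a list of its own where there are three numbers: the turn, a rotation vector about the world's x, y, z in rad, then the shift along the world's x, y, z in cm, then the opening in per cent of the stroke, from 0 (shut) to 100 (fully open). In form: [[[wx, wy, wz], [tx, ty, tz], gripper], ...]. A call has 1 to 8 rows; each row is the pose to reach, as a shift and turn from the pose commanded when the call began; what a row does not reach only later rows make up. A row lasts 1/10 s, in which the tool goes at most 50 mm and 8.59 degrees, less where a joint would pass 70% of its speed; a pose out of reach is approached as far as the arm can. A call with a gripper value outside its range is refused whole. The fingers move at their own pace and stop on an object; "newtons" is the grip in N (left out, the last holds). Time passes only in rows, so rows that repeat a pose let the fingers close. It gives the time, the measured TCP pose, the force and the opening at its end, in the units of the state.
- sense(): the state, without advancing time (a new reading comes with each control period).
- get_image(name): name is "scene" or "top" or "wrist"; returns a dict with "frame" (420x560x3 uint8, red, green, blue), "fx", "fy", "cx", "cy" (pixels), "R" (3x3) and "t" (3): a world point X has camera coordinates R X + t. Camera axes: x right, y down, z forward; pixel columns grow to the right and rows downward; lengths in m; the calibration is good to about 2 mm. A picture is of the moment at which its call begins. There is no depth.
- close_job(): hands the job in, once; it reports no verdict.
The state is a dict: "clock": time; "qpos": joint angles; "dq": joint speeds; "joint_efforts": joint torques, N m; "ee_pos": TCP position; "tool_rot": TCP orientation; "contact_force": force on the tool from outside, world axes, zero at the start; "torque": the same for the moment, N m; "opening": finger opening in m.
Only numpy, scipy, OpenCV 4.12 (cv2) and the standard library are available. Lean on these libraries where they do the work, as an engineer would, in place of code of your own. Each camera call takes 0.05 s, during which the arm holds its last target.

## Working session

There is one attempt and no reset: what is moved stays moved. The work goes in short steps, Python scripts to look and compute and a tool call to move; the robot and the scene stay as the last step left them, time stands still between calls to the robot, and variables do not carry over. Pictures are saved under pics/ and viewed, and the job is handed in when it is done.

Besides the shell and the picture viewer there is one more tool, called as a command line: name --argument value ..., lists and objects as JSON in quotes. send_rows: Moves the arm, as the interface text tells. Its arguments: {"type":"object","properties":{"commands":{"type":"array"},"newtons":{"type":"number"}},"required":["commands"]}

```bash
mkdir -p pics; ls; python3 - <<'E'
from cell import sense,get_image
import cv2,pickle
s=sense();print(s)
d={}
for n in ["scene","top","wrist"]:
    im=get_image(n);d[n]=im
    cv2.imwrite(f"pics/{n}0.png",im["frame"][:,:,::-1])
    print(n,im["fx"],im["cx"],im["cy"],im["R"],im["t"])
pickle.dump(d,open("d0.pkl","wb"))
E
```

```text
pics
{'clock': 0.0, 'qpos': array([ 1.13190893e+00,  1.59034637e-01,  1.59820700e+00, -9.25584770e-06,
        1.38619848e+00, -2.10098099e-01]), 'dq': array([-8.43695715e-04, -5.90859380e-04, -3.43834751e-04,  3.06486170e-04,
       -5.41476507e-04, -6.55813074e-05]), 'joint_efforts': array([ 6.96380412e-04, -3.85586429e+01, -3.22099686e+01,  6.99292403e-02,
        3.82159709e-02, -1.57390914e-04]), 'ee_pos': array([0.13016333, 0.55943974, 0.21363966]), 'tool_rot': array([ 7.83197238e-01,  6.21772654e-01, -8.25317119e-04,  4.14911895e-04]), 'contact_force': array([-0.38825229,  0.4932262 , -0.7843694 ]), 'torque': array([ 0.0229069 ,  0.04300013, -0.00276547]), 'opening': 0.09190965694828185}
scene 461.2004795158183 268.70401038932806 217.3345271187422 [[-0.74730876  0.66447609 -0.00107304]
 [ 0.47412146  0.53209198 -0.7014891 ]
 [-0.46555178 -0.5247377  -0.71267937]] [ 0.44632802 -0.24773798  1.60127104]
top 502.38562157895774 274.90449923086067 210.5079867655872 [[-0.01252361 -0.99991535  0.00352798]
 [-0.97967158  0.01156344 -0.20027451]
 [ 0.20021676 -0.00596442 -0.97973347]] [0.02293944 0.61512734 1.55938728]
wrist 308.28443415351484 282.647507630503 211.38082860088832 [[ 0.22707087  0.97387686 -0.00163971]
 [ 0.9342757  -0.21736152  0.28263561]
 [ 0.27489587 -0.06571026 -0.95922595]] [-0.57380716 -0.03175773  0.39118566]
```

View pics/scene0.png

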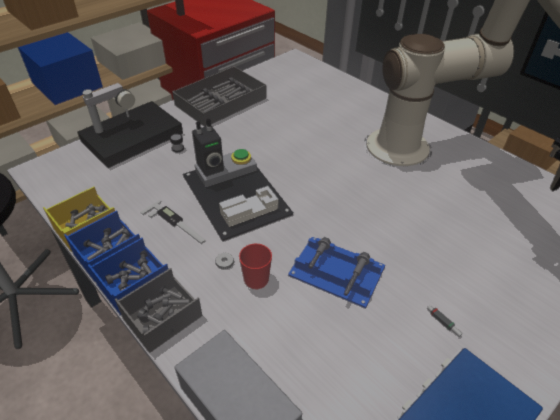

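View pics/top0.png

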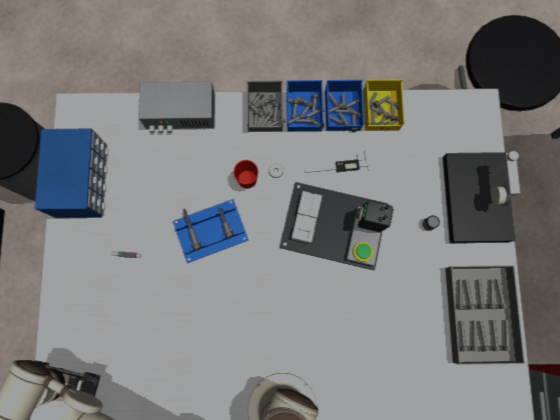

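View pics/wrist0.png

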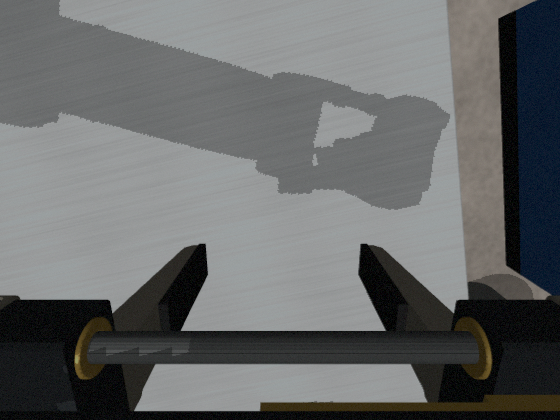

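The top view shows the rack (blue) at about (210,230), the station at (335,225) with the button at (363,251), the cup at (246,174), and the caliper at (345,166). I'll enlarge it to measure.

```bash
cat > h.py <<'E'
import numpy as np,pickle,cv2
def ray(im,u,v):
    d=np.array([(u-im["cx"])/im["fx"],(v-im["cy"])/im["fy"],1.])
    R=np.array(im["R"]);t=np.array(im["t"])
    return -R.T@t, R.T@d
def onz(im,u,v,z):
    c,d=ray(im,u,v); return c+d*(z-c[2])/d[2]
def proj(im,X):
    p=np.array(im["R"])@np.array(X)+np.array(im["t"]); return np.array([p[0]/p[2]*im["fx"]+im["cx"],p[1]/p[2]*im["fy"]+im["cy"]])
E
python3 - <<'E'
from h import *
d=pickle.load(open("d0.pkl","rb"))
f=d["top"]["frame"][:,:,::-1]
cv2.imwrite("pics/topA.png",cv2.resize(f[180:270,160:260],(800,720)[:2] and (660,594),interpolation=cv2.INTER_CUBIC))
cv2.imwrite("pics/topB.png",cv2.resize(f[175:275,275:405],(780,600),interpolation=cv2.INTER_CUBIC))
E
```

```text
(no output)
```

View pics/topA.png

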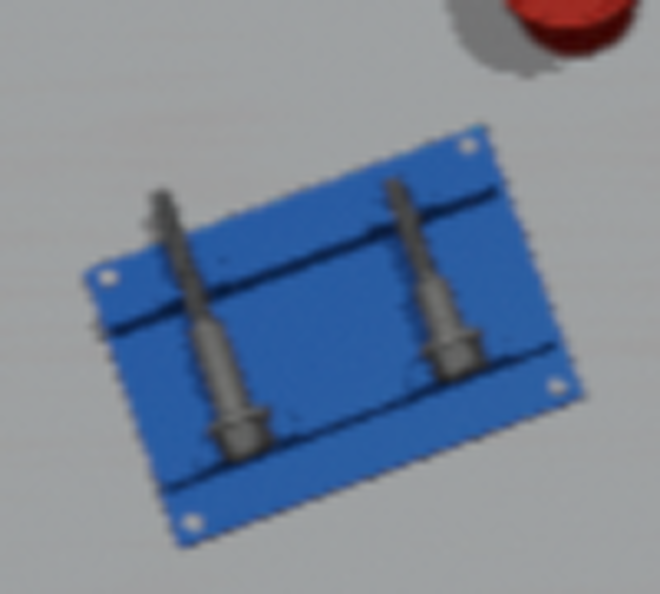

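View pics/topB.png

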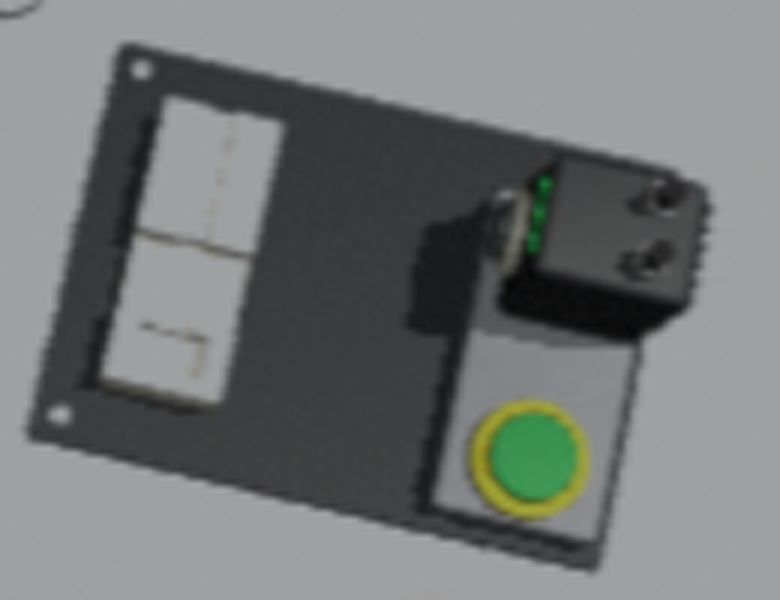

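The rack's long bolt is the left one (image (187,212) to (197,247)), head towards the robot. The nest's pocket end is also on the robot side. Now I'll measure by mask.

```bash
python3 - <<'E'
from h import *
d=pickle.load(open("d0.pkl","rb"))
t=d["top"];s=d["scene"]
# rack rect via blue mask
def cm(im,lo,hi,box):
    hsv=cv2.cvtColor(im["frame"],cv2.COLOR_RGB2HSV)
    m=cv2.inRange(hsv,np.array(lo),np.array(hi)); k=np.zeros_like(m);x0,y0,x1,y1=box;k[y0:y1,x0:x1]=255
    m&=k
    c=max(cv2.findContours(m,0,1)[0],key=cv2.contourArea);return m,c
m,c=cm(t,(100,100,40),(125,255,255),(160,180,260,270))
r=cv2.minAreaRect(cv2.convexHull(c));print(r)
# corners by eye from crop scale 6.6 offset (160,180)
def fit(pts,names=''):
    print(np.round(pts,4)); print("centre",pts.mean(0).round(4),"sides",[round(float(np.linalg.norm(pts[i]-pts[(i+1)%4])),4) for i in range(4)])
q=cv2.approxPolyDP(cv2.convexHull(c),5,True)[:,0];print(q)
P=np.array([onz(t,u/6.6+160-.42,v/6.6+180-.42,.010)[:2] for u,v in [(487,125),(585,397),(180,549),(83,272)]])
fit(P)
e=(P[0]-P[1])+(P[3]-P[2]);print("rack yaw",np.arctan2(e[1],e[0]), "from y", np.arctan2(*( (P[3]-P[0])+(P[2]-P[1]))[::-1])-np.pi/2)
# bolt axis points at z=.045: head end and tip, crop
for n,(u,v) in dict(tip=(160,195),step=(206,322),flange=(240,425),headend=(243,452),sh_mid=(221,370)).items():
    print(n,onz(t,u/6.6+160-.42,v/6.6+180-.42,.045).round(4))
# button
for im,n,box in [(t,'top',(345,235,385,270)),(s,'scene',(225,140,260,170))]:
    m,c=cm(im,(45,100,60),(80,255,255),box);
    (u,v),ax,a=cv2.fitEllipse(c);print(n,"button px",u,v,ax,onz(im,u,v,.066).round(4))
# station corners, crop B scale 6 off (275,175)
S=np.array([onz(t,u/6+275-.42,v/6+175-.42,.012)[:2] for u,v in [(122,42),(28,437),(597,572)]])
S=np.vstack([S,S[0]+S[2]-S[1]]);fit(S)
e=S[0]-S[1];print("st yaw",np.arctan2(e[1],e[0]),"alt",np.arctan2(*(S[1]-S[2])[::-1])-np.pi/2)
N=np.array([onz(t,u/6+275-.42,v/6+175-.42,.054)[:2] for u,v in [(162,96),(287,120),(220,403),(100,380)]]);fit(N)
e=(N[0]-N[3])+(N[1]-N[2]);print("nest yaw",np.arctan2(e[1],e[0]))
E
```

```text
((209.72752380371094, 230.2990264892578), (44.267391204833984, 65.19141387939453), 69.59011840820312)
[[232 199]
 [247 239]
 [187 262]
 [173 221]]
[[0.6686 0.1537]
 [0.5288 0.1043]
 [0.4554 0.3046]
 [0.5952 0.3564]]
centre [0.562  0.2297] sides [0.1483, 0.2133, 0.1491, 0.2156]
rack yaw 0.3476165778766743 from y 0.34935515251972804
tip [0.627  0.3124 0.045 ]
step [0.5631 0.2884 0.045 ]
flange [0.512  0.2707 0.045 ]
headend [0.4987 0.269  0.045 ]
sh_mid [0.5392 0.2805 0.045 ]
top button px 363.4367980957031 250.72842407226562 (13.530685424804688, 13.987215042114258) [ 0.4811 -0.2635  0.066 ]
scene button px 240.4425506591797 153.59071350097656 (8.022504806518555, 13.527177810668945) [ 0.4856 -0.2606  0.066 ]
[[ 0.7243 -0.0535]
 [ 0.5019  0.0025]
 [ 0.4246 -0.305 ]
 [ 0.647  -0.361 ]]
centre [ 0.5744 -0.1793] sides [0.2294, 0.317, 0.2294, 0.317]
st yaw -0.24652558679420722 alt -0.2463820610655285
[[ 0.6825 -0.0727]
 [ 0.6683 -0.1404]
 [ 0.5135 -0.0998]
 [ 0.5267 -0.0359]]
centre [ 0.5978 -0.0872] sides [0.0692, 0.1601, 0.0652, 0.1602]
nest yaw -0.2443422075293376
```

send_rows --commands '[[[0,0,0],[3.7,-3,2],0],[[0,0,0],[7.4,-6,4],0],[[0,0,0],[11,-9,6],0],[[0,0,0],[15,-12,8],0],[[0,0,0],[18.5,-15,8],0],[[0,0,0],[22,-18,8],0],[[0,0,0],[26,-21,8],0],[[0,0,0],[29,-24,8],0]]'

```text
clock: 0.95
ee_pos: [0.4221, 0.3182, 0.2943]
tool_rot: [0.783, 0.621, -0.0, 0.0]
contact_force: [0.5, 0.2, -0.4]
opening: 0.0299
```

```bash
python3 - <<'E'
from h import *
from cell import sense,get_image
s=sense();print(s['clock'],s['ee_pos'],s['tool_rot'],s['opening'])
im=get_image("wrist");pickle.dump(im,open("w1.pkl","wb"));cv2.imwrite("pics/w1.png",im["frame"][:,:,::-1])
f=get_image("scene")["frame"][:,:,::-1]
cv2.imwrite("pics/scB.png",cv2.resize(f[115:235,180:300],(600,600),interpolation=cv2.INTER_CUBIC))
E
```

```text
0.95 [0.42210292 0.31816864 0.29432905] [ 7.83487153e-01  6.21407977e-01 -4.10956909e-05  7.87703424e-05] 0.029858353946455557
```

View pics/w1.png

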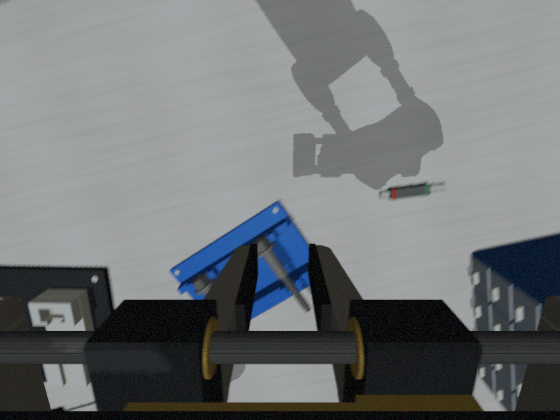

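View pics/scB.png

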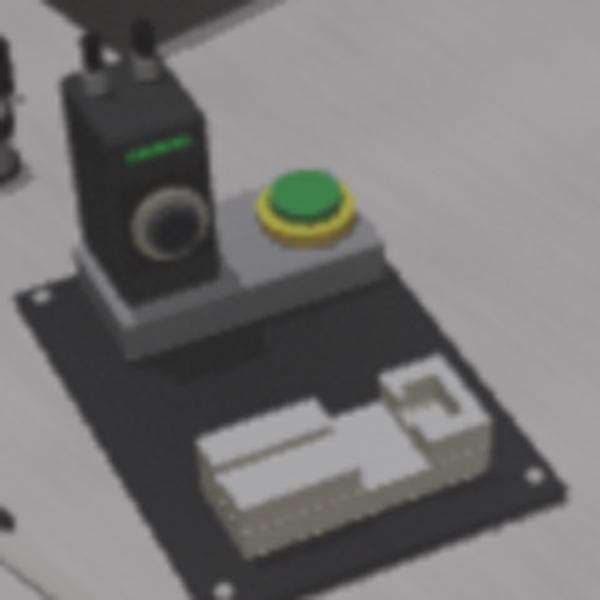

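The scene crop shows the nest: pocket block at right (380–490, 355–470), thread block at left, and the finger gap between them. I'll locate the gap edges.

```bash
python3 - <<'E'
from h import *
d=pickle.load(open("d0.pkl","rb"));s=d["scene"];t=d["top"]
c=np.array([.5744,-.1793]);a=-.2465;ex=np.array([np.cos(a),np.sin(a)]);ey=np.array([-ex[1],ex[0]])
def st(p): q=p[:2]-c; return (q@ex).round(4),(q@ey).round(4)
for n,p in dict(pk_gap_far=(381,377),pk_gap_near=(432,437),th_gap_far=(320,400),th_gap_near=(362,470),pk_end_far=(443,354),pk_end_near=(492,415),th_end_far=(196,437),th_end_near=(240,510)).items():
    print(n,st(onz(s,p[0]/5+180-.4,p[1]/5+115-.4,.054)))
for p in [(135,232),(250,257)]: print("top",st(onz(t,p[0]/6+275-.42,p[1]/6+175-.42,.054)))
print("button",st(np.array([.4811,-.2635])),st(np.array([.4856,-.2606])))
f=t["frame"][190:245,285:325,::-1];f=f.astype(float);f=np.clip((f-130)*2.2,0,255).astype('uint8')
cv2.imwrite("pics/nz.png",cv2.resize(f,(436,600),interpolation=cv2.INTER_CUBIC))
E
```

```text
pk_gap_far (np.float64(-0.0386), np.float64(0.0645))
pk_gap_near (np.float64(-0.0417), np.float64(0.1241))
th_gap_far (np.float64(0.0019), np.float64(0.0659))
th_gap_near (np.float64(0.0058), np.float64(0.1298))
pk_end_far (np.float64(-0.0805), np.float64(0.0633))
pk_end_near (np.float64(-0.0811), np.float64(0.1237))
th_end_far (np.float64(0.0785), np.float64(0.0612))
th_end_near (np.float64(0.0801), np.float64(0.127))
top (np.float64(0.0017), np.float64(0.1272))
top (np.float64(0.0028), np.float64(0.0638))
button (np.float64(-0.0699), np.float64(-0.1044)) (np.float64(-0.0663), np.float64(-0.1005))
```

View pics/nz.png

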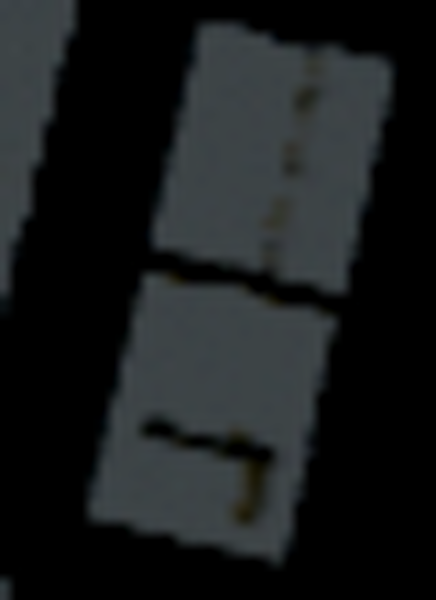

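Gap edges are at station x ≈ −0.038 and +0.002, so the seat is at about (0.580, −0.083) in world. The button is at about (0.482, −0.2625). Moving over the button with the fingers shut.

send_rows --commands '[[[0,0,0],[1,-5,0],0],[[0,0,0],[2,-10,0],0],[[0,0,0],[3,-15,0],0],[[0,0,0],[4,-20,0],0],[[0,0,0],[5,-25,0],0],[[0,0,0],[6,-30,0],0],[[0,0,0],[6.2,-35,0],0],[[0,0,0],[6.2,-40,0],0]]'

```text
clock: 1.85
ee_pos: [0.4822, -0.0751, 0.2944]
tool_rot: [0.783, 0.622, 0.0, -0.0]
contact_force: [0.5, -0.0, 0.6]
opening: 0.0005
```

send_rows --commands '[[[0,0,-0.01],[0,-5,-2],0],[[0,0,-0.017],[0,-10,-5],0],[[0,0,-0.017],[0,-14,-7],0],[[0,0,-0.017],[0,-17,-9],0],[[0,0,-0.017],[0,-18.25,-11],0],[[0,0,-0.017],[0,-18.25,-13.5],0],[[0,0,-0.017],[0,-18.25,-16],0],[[0,0,-0.017],[0,-18.25,-16],0]]'

```text
clock: 2.65
ee_pos: [0.4803, -0.2539, 0.1306]
tool_rot: [0.788, 0.615, -0.001, -0.004]
contact_force: [-0.2, 0.1, -0.9]
opening: 0.0004
```

```bash
python3 - <<'E'
from h import *
from cell import sense,get_image
s=sense();print(s['clock'],s['ee_pos'],s['tool_rot'],s['opening'],s['contact_force'])
im=get_image("wrist");cv2.imwrite("pics/w2.png",im["frame"][:,:,::-1])
f=get_image("scene")["frame"][:,:,::-1]
cv2.imwrite("pics/sc2.png",cv2.resize(f[85:235,150:300],(600,600),interpolation=cv2.INTER_CUBIC))
print(proj(im,s['ee_pos']),proj(im,[.482,-.2625,.066]))
E
```

```text
2.65 [ 0.48029561 -0.25387899  0.13062126] [ 7.88334176e-01  6.15233494e-01 -6.55095255e-04 -4.06766208e-03] 0.0003800243015457707 [-0.2105658   0.06658382 -0.93867077]
[283.09762653 259.16261066] [272.79302225 229.35977235]
```

View pics/w2.png

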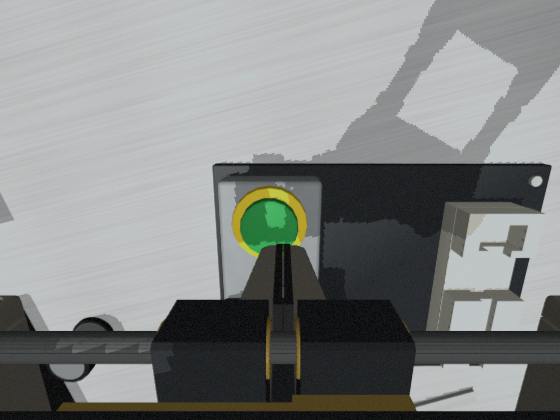

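View pics/sc2.png

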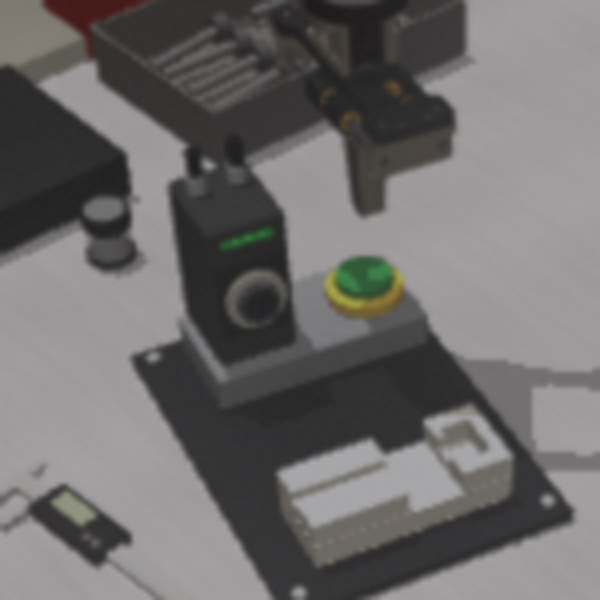

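The wrist view has the button centre at (270,226) against my prediction of (273,229), so they agree within 2–3 mm. Pressing.

send_rows --commands '[[[0,0,0],[0,0,-2],0],[[0,0,0],[0,0,-4.5],0],[[0,0,0],[0,0,-6],0],[[0,0,0],[0,0,-6.9],0],[[0,0,0],[0,0,-7.3],0],[[0,0,0],[0,0,-7.5],0],[[0,0,0],[0,0,-7.7],0],[[0,0,0],[0,0,-7.7],0]]'

```text
clock: 3.55
ee_pos: [0.4828, -0.2564, 0.0602]
tool_rot: [0.788, 0.615, 0.0, -0.0]
contact_force: [-5.5, 5.4, 14.7]
opening: 0.0008
```

send_rows --commands '[[[0,0,0],[0,0,0],0],[[0,0,0],[0,0,0],0]]'

```text
clock: 3.75
ee_pos: [0.4828, -0.2564, 0.0602]
tool_rot: [0.788, 0.615, 0.0, -0.0]
contact_force: [-5.6, 7.0, 14.6]
opening: 0.0004
```

```bash
python3 - <<'E'
from h import *
from cell import sense,get_image
f=get_image("scene")["frame"][:,:,::-1]
s=sense();print(s['clock'],s['ee_pos'],s['contact_force'])
cv2.imwrite("pics/sc3.png",cv2.resize(f[85:235,150:300],(600,600),interpolation=cv2.INTER_CUBIC))
E
```

```text
3.8 [ 0.48277441 -0.25642363  0.06020077] [-6.86071982  6.85192941 14.42270575]
```

View pics/sc3.png

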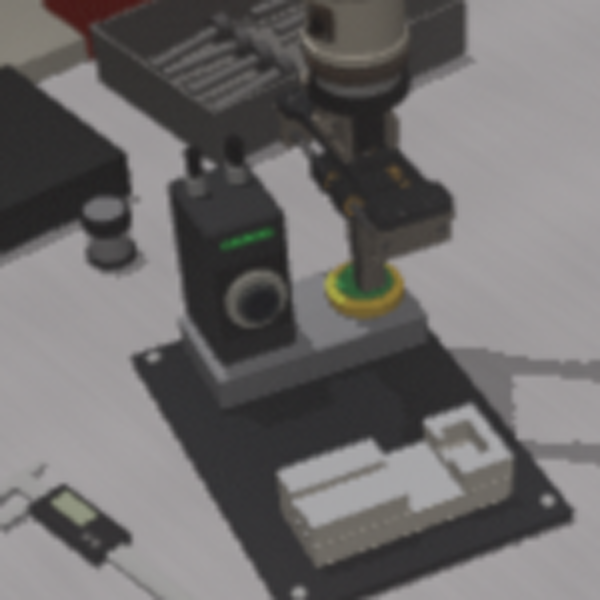

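The scene view shows the green cap flush in its yellow collar at (365,282), with the force at 14 N against the 5 N needed, so it is fully pressed. Going up and over to the rack.

send_rows --commands '[[[0,0,0],[0,0,4],0],[[0,0,0],[0,0,9],0],[[0,0,0],[0,2,14],0],[[0,0,0],[0,6,18],10],[[0,0,0],[0,11,20],30],[[0,0,0],[1,16,20],60],[[0,0,0.1],[1.5,20,20],60],[[0,0,0.2],[2,25,20],60]]'

```text
clock: 4.6
ee_pos: [0.5029, -0.0086, 0.2594]
tool_rot: [0.722, 0.692, 0.001, 0.002]
contact_force: [1.6, -0.5, -0.7]
opening: 0.0384
```

send_rows --commands '[[[0,0,0.1],[0.5,4.5,0],60],[[0,0,0.2],[1,9,0],60],[[0,0,0.3],[1.5,13.5,0],60],[[0,0,0.395],[2,18,0],60],[[0,0,0.395],[2.5,22,0],60],[[0,0,0.395],[3,26,-2],60],[[0,0,0.395],[3,27,-3],60],[[0,0,0.395],[3,27,-3],60]]'

```text
clock: 5.4
ee_pos: [0.531, 0.2607, 0.226]
tool_rot: [0.573, 0.82, -0.001, -0.001]
contact_force: [-0.1, -0.6, 0.3]
opening: 0.0551
```

send_rows --commands '[[[0,0,0],[0,0,0],60],[[0,0,0],[0,0,0],60],[[0,0,0],[0,0,0],60]]'

```text
clock: 5.7
ee_pos: [0.5328, 0.2588, 0.2288]
tool_rot: [0.574, 0.819, 0.001, 0.001]
contact_force: [0.5, -0.3, 0.1]
opening: 0.0554
```

```bash
python3 - <<'E'
from h import *
from cell import sense,get_image
im=get_image("wrist");cv2.imwrite("pics/w4.png",im["frame"][:,:,::-1]);pickle.dump(im,open("w4.pkl","wb"))
s=sense();q=s['tool_rot'];print(s['clock'],s['ee_pos'],q,s['contact_force'],s['opening'],"yaw",2*np.arctan2(q[1],q[0]))
print(proj(im,s['ee_pos']),proj(im,[.5413,.281,.045]))
E
```

```text
5.75 [0.53268319 0.25892504 0.22859102] [5.74181831e-01 8.18727428e-01 5.35400517e-04 5.80251811e-04] [ 0.19280195 -0.35285447 -0.37493226] 0.05516637846124164 yaw 1.9183832566857142
[283.50653061 259.19961302] [298.17336167 204.18493244]
```

View pics/w4.png

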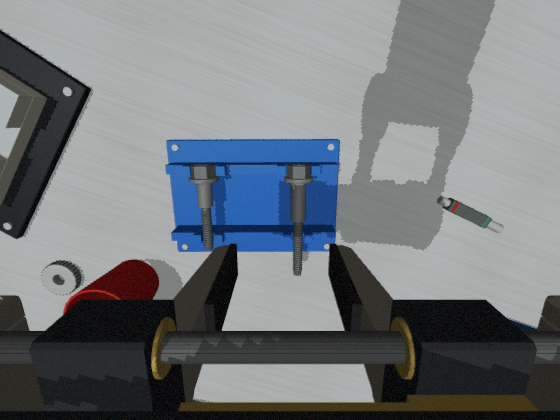

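The long bolt is at u≈298, head at (299,172), flange at about 180, and the shoulder ends near v=223. My prediction of (298,204) looks right. Refining with a zoom.

```bash
python3 - <<'E'
from h import *
im=pickle.load(open("w4.pkl","rb"))
f=im["frame"][150:285,260:340,::-1];cv2.imwrite("pics/w4z.png",cv2.resize(f,(355,600),interpolation=cv2.INTER_CUBIC))
b=im["frame"].astype(int);m=(b[:,:,2]-b[:,:,0])<40
for v in range(162,280,4):
    r=np.where(m[v,275:325])[0]+275
    print(v,r.min() if len(r) else None,r.max() if len(r) else None,end=' | ')
a=.3485
print(proj(im,[.5413,.281,.045]))
for off in (-47,-33,-28,0,20,92):
    print(off,proj(im,[.5413+off/1e3*np.cos(a),.281+off/1e3*np.sin(a),.045]).round(1))
E
```

```text
162 None None | 166 287 310 | 170 287 310 | 174 287 310 | 178 285 312 | 182 287 309 | 186 291 305 | 190 291 305 | 194 291 305 | 198 291 305 | 202 291 305 | 206 291 304 | 210 291 304 | 214 291 304 | 218 291 304 | 222 294 301 | 226 293 302 | 230 293 302 | 234 294 301 | 238 293 301 | 242 293 301 | 246 293 324 | 250 294 301 | 254 275 324 | 258 275 324 | 262 275 324 | 266 275 324 | 270 275 324 | 274 275 324 | 278 275 324 | [298.17336167 204.18493244]
-47 [298.7 164.5]
-33 [298.5 176.6]
-28 [298.5 180.9]
0 [298.2 204.2]
20 [298.  220.2]
92 [297.2 274. ]
```

View pics/w4z.png

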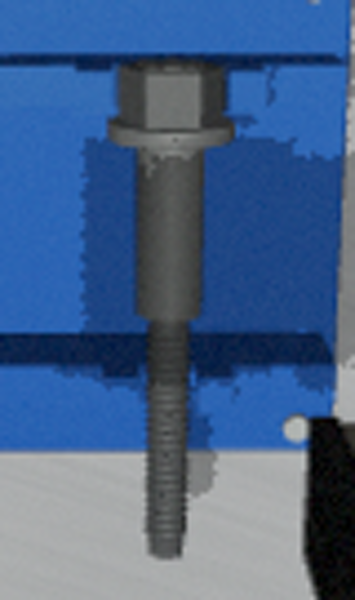

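The predicted bolt points match to within a pixel (tip at 274, step at 221, head end at 164). Descending.

send_rows --commands '[[[0,0,0],[0.86,2.2,-3],60],[[0,0,0],[0.86,2.2,-7],60],[[0,0,0],[0.86,2.2,-11],60],[[0,0,0],[0.86,2.2,-13],60],[[0,0,0],[0.86,2.2,-13],60],[[0,0,0],[0.86,2.2,-13],60]]'

```text
clock: 6.35
ee_pos: [0.5413, 0.2817, 0.0986]
tool_rot: [0.574, 0.819, 0.0, 0.0]
contact_force: [0.4, -0.7, 0.2]
opening: 0.0551
```

send_rows --commands '[[[0,0,0],[0,-0.05,-2.5],60],[[0,0,0],[0,-0.05,-5],60],[[0,0,0],[0,-0.05,-6.5],60],[[0,0,0],[0,-0.05,-7.2],60],[[0,0,0],[0,-0.05,-7.2],60],[[0,0,0],[0,-0.05,-7.2],60]]'

```text
clock: 6.95
ee_pos: [0.5418, 0.2818, 0.0271]
tool_rot: [0.574, 0.819, 0.001, 0.001]
contact_force: [-0.4, -0.3, 0.3]
opening: 0.055
```

Closing on it with 35 N.

send_rows --commands '[[[0,0,0],[0,0,0],40],[[0,0,0],[0,0,0],25],[[0,0,0],[0,0,0],10],[[0,0,0],[0,0,0],10],[[0,0,0],[0,0,0],5],[[0,0,0],[0,0,0],5],[[0,0,0],[0,0,0],5]]' --newtons 35

```text
clock: 7.65
ee_pos: [0.5408, 0.2813, 0.0257]
tool_rot: [0.573, 0.819, -0.0, 0.0]
contact_force: [-0.6, -0.7, 1.7]
opening: 0.0169
```

```bash
python3 - <<'E'
from h import *
from cell import sense,get_image
im=get_image("wrist");cv2.imwrite("pics/w5.png",im["frame"][:,:,::-1])
s=sense();print(s['clock'],s['ee_pos'],s['contact_force'],s['torque'],s['opening'])
E
```

```text
7.7 [0.54076548 0.28133943 0.02573148] [-0.51952532 -1.63347672  2.05039174] [-0.15925199  0.0480681  -0.01963109] 0.01706300740505014
```

View pics/w5.png

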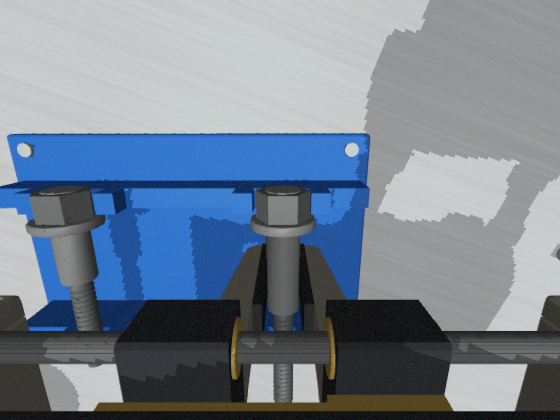

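The fingers have closed on the shoulder at (283,260), opening 17 mm (shoulder 18 mm). Lifting gently, straight up.

send_rows --commands '[[[0,0,0],[0,0,0.5],5],[[0,0,0],[0,0,1.5],5],[[0,0,0],[0,0,3],5],[[0,0,0],[0,0,4.5],5],[[0,0,0],[0,0,6],5],[[0,0,0],[0,0,7.5],5],[[0,0,0],[0,0,8.5],5],[[0,0,0],[0,0,9],5]]'

```text
clock: 8.5
ee_pos: [0.5414, 0.2817, 0.1174]
tool_rot: [0.574, 0.819, 0.001, 0.001]
contact_force: [-1.0, -1.1, -3.0]
opening: 0.0169
```

send_rows --commands '[[[0,0,0],[0,0,1],5],[[0,0,0],[0,0,2],5],[[0,0,0],[0,0,3],5],[[0,0,0],[0,0,4],5],[[0,0,0],[0,0,4.5],5],[[0,0,0],[0,0,4.5],5]]'

```text
clock: 9.1
ee_pos: [0.5413, 0.2816, 0.1618]
tool_rot: [0.574, 0.819, 0.001, 0.001]
contact_force: [0.8, 0.3, -3.4]
opening: 0.0169
```

```bash
python3 - <<'E'
from h import *
from cell import sense,get_image
im=get_image("wrist");cv2.imwrite("pics/w6.png",im["frame"][:,:,::-1])
s=sense();print(s['clock'],s['ee_pos'],s['contact_force'],s['torque'],s['opening'])
f=get_image("scene")["frame"][:,:,::-1]
cv2.imwrite("pics/sc6.png",cv2.resize(f[150:310,240:420],(675,600),interpolation=cv2.INTER_CUBIC))
E
```

```text
9.15 [0.54078513 0.28151335 0.16090917] [-0.96243842 -0.62203013 -2.92131956] [ 0.06164966 -0.01332283 -0.03933685] 0.01693593801233814
```

View pics/w6.png

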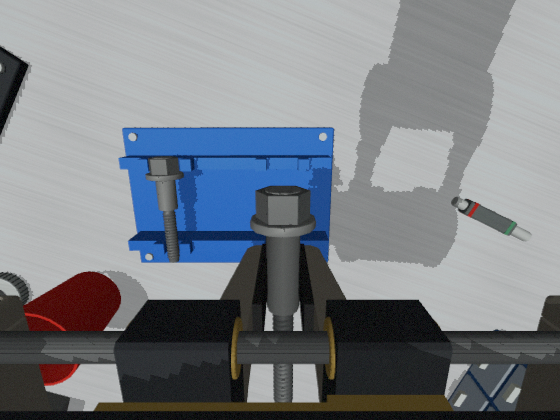

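View pics/sc6.png

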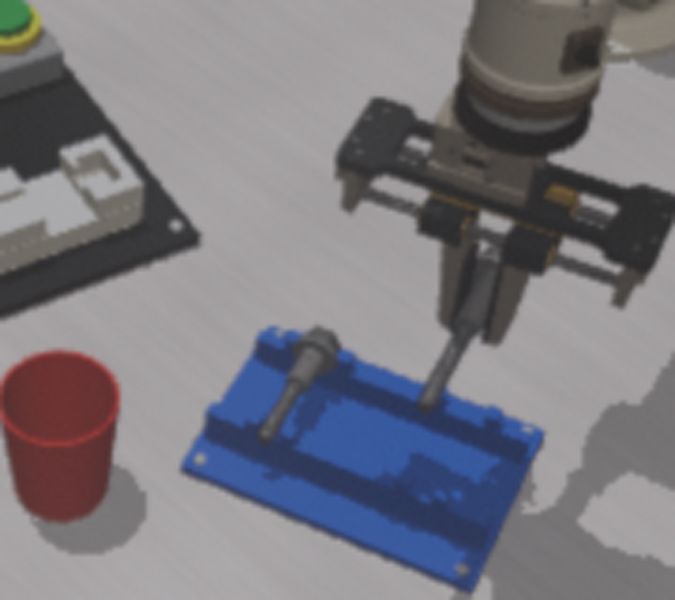

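The bolt is lifted level: its head sits at the same pixels (283,210) as in the rack, and the weight reading is about 2.9 N. The short bolt hasn't moved. Carrying it to the nest.

send_rows --commands '[[[0,0,-0.02],[0.1,-1,0],5],[[0,0,-0.06],[0.3,-3,0],5],[[0,0,-0.12],[0.6,-6,0],5],[[0,0,-0.18],[1,-9,0],5],[[0,0,-0.24],[1.3,-12,0],5],[[0,0,-0.3],[1.6,-15,0],5],[[0,0,-0.36],[2,-18,0],5],[[0,0,-0.4],[2.3,-21,0],5]]'

```text
clock: 10.0
ee_pos: [0.5632, 0.0695, 0.16]
tool_rot: [0.726, 0.688, -0.0, -0.0]
contact_force: [-0.1, 0.5, -2.3]
opening: 0.0169
```

send_rows --commands '[[[0,0,-0.05],[0.3,-3,0],5],[[0,0,-0.1],[0.6,-6,0],5],[[0,0,-0.14],[0.9,-9,0],5],[[0,0,-0.17],[1.2,-12,0],5],[[0,0,-0.19],[1.5,-14,0],5],[[0,0,-0.194],[1.6,-15.2,0],5],[[0,0,-0.194],[1.6,-15.4,0],5],[[0,0,-0.194],[1.6,-15.4,0],5]]'

```text
clock: 10.8
ee_pos: [0.5793, -0.0823, 0.1603]
tool_rot: [0.788, 0.615, -0.0, -0.0]
contact_force: [0.3, 0.4, -3.6]
opening: 0.0171
```

send_rows --commands '[[[0,0,0],[0,0,0],5],[[0,0,0],[0,0,-1],5],[[0,0,0],[0,0,-2.5],5],[[0,0,0],[0,0,-4],5],[[0,0,0],[0,0,-5.5],5],[[0,0,0],[0,0,-6.3],5],[[0,0,0],[0,0,-6.5],5],[[0,0,0],[0,0,-6.5],5]]'

```text
clock: 11.6
ee_pos: [0.5796, -0.0826, 0.0953]
tool_rot: [0.788, 0.615, -0.0, -0.0]
contact_force: [0.0, -0.5, -2.1]
opening: 0.0168
```

```bash
python3 - <<'E'
from h import *
from cell import sense,get_image
im=get_image("wrist");cv2.imwrite("pics/w7.png",im["frame"][:,:,::-1])
s=sense();q=s['tool_rot'];print(s['clock'],s['ee_pos'],q,2*np.arctan2(q[1],q[0]),s['contact_force'],s['opening'])
f=get_image("scene")["frame"][:,:,::-1]
cv2.imwrite("pics/sc7.png",cv2.resize(f[90:250,150:330],(675,600),interpolation=cv2.INTER_CUBIC))
f=get_image("top")["frame"][:,:,::-1]
cv2.imwrite("pics/top7.png",cv2.resize(f[140:280,160:420],(780,420),interpolation=cv2.INTER_CUBIC))
print("gap corners",[proj(im,[.5744+x*np.cos(.2465)+y*np.sin(.2465),-.1793-x*np.sin(.2465)+y*np.cos(.2465),.054]).round() for x in(-.0365,0) for y in (.063,.127)])
E
```

```text
11.65 [ 0.5799752  -0.08270146  0.0959155 ] [7.88156201e-01 6.15475177e-01 1.64061114e-04 2.86662600e-04] 1.3259775278541268 [ 1.04918497 -1.13743897 -3.46241012] 0.017146034645343554
gap corners [array([238., 211.]), array([328., 211.]), array([240., 258.]), array([326., 258.])]
```

View pics/w7.png

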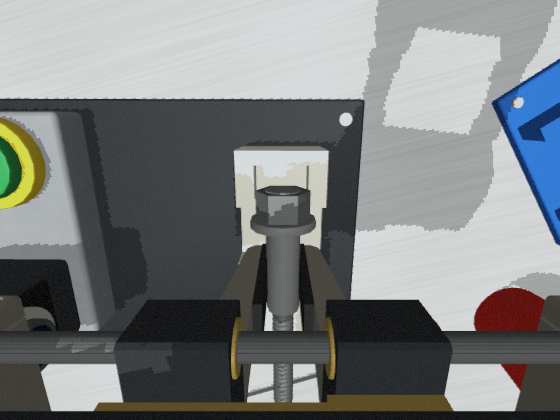

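View pics/sc7.png

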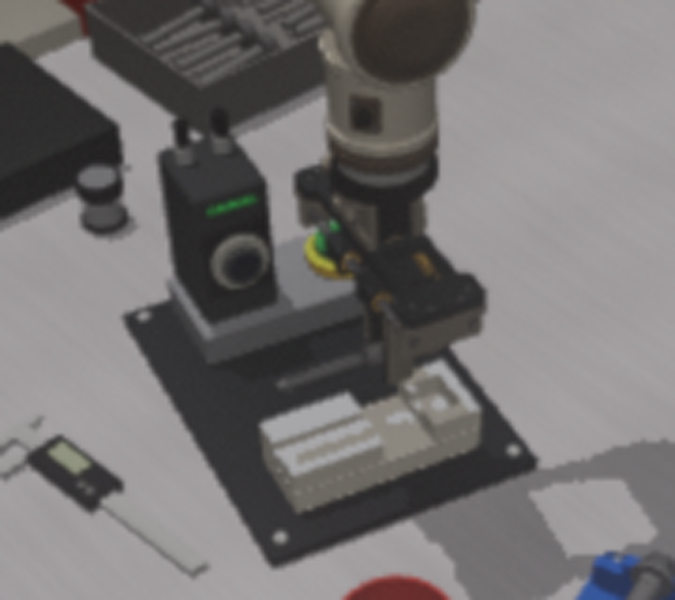

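View pics/top7.png

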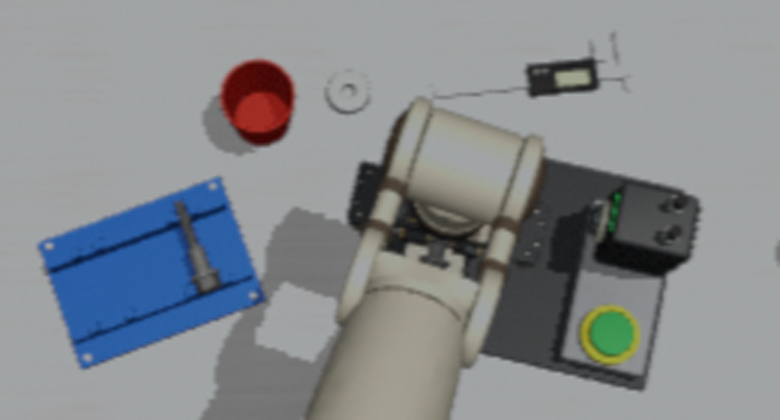

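The nest (235–328) is centred on the bolt (283), and the pocket edge sits about 4 px from my prediction, so the seat is about 2 mm further back. The axis is 61 mm above the nest. I'll lower it by 1 cm and shift it by 2 mm.

send_rows --commands '[[[0,0,0],[0,0,-0.3],5],[[0,0,0],[-0.1,0,-0.7],5],[[0,0,0],[-0.2,0,-1],5],[[0,0,0],[-0.2,0,-1],5],[[0,0,0],[-0.2,0,-1],5],[[0,0,0],[-0.2,0,-1],5],[[0,0,0],[-0.2,0,-1],5],[[0,0,0],[-0.2,0,-1],5]]'

```text
clock: 12.55
ee_pos: [0.5778, -0.0826, 0.0857]
tool_rot: [0.788, 0.615, 0.0, 0.0]
contact_force: [-0.3, -1.0, -2.6]
opening: 0.0169
```

```bash
python3 - <<'E'
from h import *
from cell import sense,get_image
im=get_image("wrist");cv2.imwrite("pics/w8.png",im["frame"][:,:,::-1])
s=sense();q=s['tool_rot'];print(s['clock'],s['ee_pos'],q,s['contact_force'],s['opening'],abs(s['dq']).max())
c=np.array([.5801,-.0828]);a=-.2465;p=s['ee_pos'][:2]-c
print("in nest frame",p@[np.cos(a),np.sin(a)],p@[-np.sin(a),np.cos(a)],s['ee_pos'][2]+.019-.054)
E
```

```text
12.6 [ 0.57773054 -0.0825892   0.08570195] [7.88146429e-01 6.15487769e-01 4.58892889e-05 1.00147160e-04] [ 0.1054     -0.15349403 -3.08694234] 0.016864756462291974 0.0020155325232751034
in nest frame -0.0023492764695169717 -0.0003737458560447116 0.050701945970836555
```

View pics/w8.png

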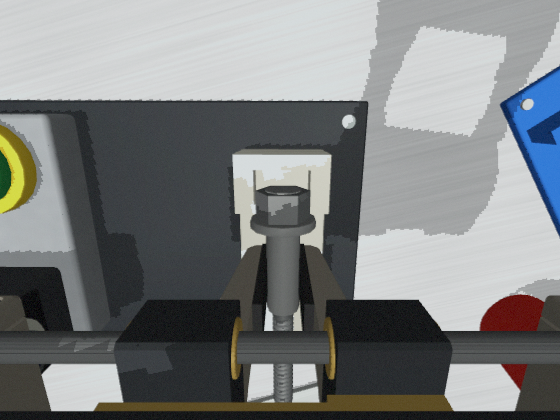

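The bolt is level and still, in line with the nest with its head over the pocket side, 51 mm above the top face. Handing in.

```bash
python3 -c "
from cell import close_job
print(close_job())"
```

```text
the job is handed in; nothing more can be done
None
```

I pressed the green button, lifted the long bolt level out of the rack, and handed in at about 12.6 s, still holding it over the nest. No verdict was reported.

- **Button:** it went fully down at 14–15 N (5 N needed), and the scene view showed the cap flush in its collar. The tool sat about 6 mm off my intended point in y, but still on the 48 mm button.
- **Grasp:** I gripped the shoulder about 1 mm from the measured balance point, with the grip set to 35 N. The opening was 17 mm on the 18 mm shoulder. After the lift the bolt read about 3 N, and its head was at the same pixels in the gripper view as in the rack, so it had not tipped.
- **Final pose:**

| Quantity | Measured | Allowed |
|---|---|---|
| Along the groove | −2.3 mm (intended) | ±15 mm |
| Across the groove | −0.4 mm | ±12 mm |
| Axis above nest top | 51 mm | 30–80 mm |
| Angle to groove | about 0.002 rad | 0.12 rad |

- **State at hand-in:** the head was on the pocket side and the arm was still. The short bolt, cup, ring gauge and caliper looked unmoved in the pictures, judged by eye. I did not separately check the plug gauge and loupe at the end.
- **Disagreement:** the views differed by 2–4 mm on the gap's pocket edge and the button position. I shifted 2 mm along the groove because of the gap edge; both are well inside tolerance.

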